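# Clamp a dry cell by its slotted star wheel

### The arm

A 7-joint arm with a two-finger parallel gripper is mounted at the origin on a cart in front of the work surface, level with it; the furniture and walls round the work are solid. World frame = base frame: x ahead of the robot, y to its left, z up, the work surface at z = 0. Lengths are in m, angles in rad, forces in N, time in s.
With the tool pointing down it reaches from about 0.4 to 0.875 m from the base axis. Payload 19.3 kg.
Tool frame: the origin (TCP) lies midway between the tips of the shut fingers; the grasp point (between the pads) lies bot.grip_point_offset behind it (bot.grip_point_offset is the distance from the TCP to the grasp point, in m); z points along the fingers, y is the direction in which the jaws open and shut (so a half turn about z gives the same grasp; the last joint's range is limited). The gripper opens to 85 mm and grips with 20 to 120 N. Pads are 22 mm wide; open, the fingers measure 114 mm over their backs; the gripper's body (76 mm by 85 mm) begins 54 mm behind the grasp point. The pads swing forward as they close: fully open they stand 13 mm farther back than shut.
Start: joints at [1.071, 0.521, -0.036, 1.599, 0.021, 1.021, -0.113], TCP at [0.26, -0.568, 0.2] pointing down, gripper open.
Joint ranges: [-2.91, 2.91], [-0.3, 2.13], [-1.5, 1.42], [0.17, 2.43], [-1.26, 4.41], [0.16, 1.93], [-2.52, 2.52]. Speed limits (rad/s): [1.89, 1.89, 2.39, 2.39, 3.01, 3.01, 3.01].

### API

Orientations are given as [roll, pitch, yaw] about the fixed x, y, z axes, in that order (R = Rz(yaw) Ry(pitch) Rx(roll)).
In Python, from workcell import bot gives the robot as it stands.
- The arm moves only by the tool servo_tool, never from a script. Its argument "rows" is a list that holds one entry, the list of rows, each a list of 6 numbers: the shift along the tool's x, y, z in cm, then the turn, a rotation vector about the tool's x, y, z in degrees. A call has 1 to 5 rows; each row shifts and turns the commanded pose from where the row before left it, along the tool's axes as they then stand; what a row does not reach is not made up. A row lasts 1/8 s, in which the tool goes at most 62.5 mm and 10.7 degrees, less where a joint would pass 70% of its speed; a pose out of reach is approached as far as the arm can. A call is refused whole if a number of a shift passes 6.25 or a number of a turn 10.7, either way. A call with a gripper value outside its range is refused whole. "grip" is the opening, from -1 (shut) to 1 (fully open), so that 0 is half open, set as the call begins (left out, the last holds). The fingers move at their own pace and stop on an object; "squeeze" is the grip in N (left out, the last holds). Time passes only in rows, so rows that do not move let the fingers close. It gives the time, the measured TCP pose, the force and the opening at its end, in the units of the state.
- bot.observe(): the state, without advancing time (a new reading comes with each control period).
- bot.grab_frame(name): name is "scene" or "top" or "wrist"; returns a dict with "image" (400x640x3 uint8, red, green, blue), "K" (3x3 intrinsics, pixels), "R" (3x3) and "t" (3): a world point X has camera coordinates R X + t; the wrist camera has in their place "mount" (4x4, takes a point from camera to tool coordinates, whose origin is the TCP and whose axes are the flange's). Camera axes: x right, y down, z forward; pixel columns grow to the right and rows downward; lengths in m; the calibration is good to about 2 mm. A picture is of the moment at which its call begins: read the wrist's pose just before it. There is no depth.
- bot.job_done(): hands the job in, once; it reports no verdict.
The state is a dict: "clock": time; "qpos": joint angles; "qd": joint speeds; "joint_efforts": joint torques, N m; "position": TCP position; "tool_rot": TCP orientation; "force": force on the tool from outside, world axes, zero at the start; "moment": the same for the moment, N m; "grip_width": finger opening in m.
Only numpy, scipy, OpenCV 4.12 (cv2) and the standard library are available. Lean on these libraries where they do the work, as an engineer would, in place of code of your own. Each camera call takes 0.05 s, during which the arm holds its last target.

### The job

Take up the slack in the dry-cell holder: lift the adjuster blade out of its wooden stand, work it down through the slot in the holder's steel cover and push the star wheel round tooth by tooth, away from the robot, until the brass pad clamps the cell firmly in its trough (the push then stiffens clearly), without forcing it on and crushing the cell. Then stand the adjuster upright in its stand again, blade fully in the hole; do not touch the pad itself, and leave the bottle, dish and white cap where they are.

Things in the scene. Friction and masses are not known exactly. Their poses are not given: they have to be found in the camera images.
- adjuster_grip (a point): Centre of the black handle of the adjuster, a loose hand tool (60 g). Handle 14 mm (x) by 22 mm (y) by 52 mm tall; below it a flat steel blade 3 mm thick (x), 8 mm wide (y) and 34 mm long. z points up the handle, away from the blade. Grasp the handle across its 14 mm (x).
- adjuster_tip (a point): End of the adjuster's blade, 60 mm below adjuster_grip along the tool's -z; same axes.
- adjuster: The adjuster as a whole; origin on the handle's underside, 26 mm below adjuster_grip.
- stand_hole0 (a point): Centre of the mouth of the hole in the top of the fixed wooden stand (60 x 60 x 40 mm, top at z = 0.040). Hole 8 mm (x) by 14 mm (y), 37 mm deep, along the block's axes. The adjuster starts with its blade centred in this hole and its handle's underside on the block (tip 6 mm above the bench), within 0.03 rad of the hole's yaw.
- slot (a point): Centre of the slot in the steel cover of the fixed cell holder, on the cover's top face (z = 0.054; cover 60 x 40 mm, 4 mm thick). Slot 34 mm long (along x), 14 mm wide (along y). x is the holder's forward direction (away from the robot, within 0.4 rad), y points from the cell to the wheel. The star wheel lies under the cover, the grey trough with the cell at -y.
- star_wheel: Dark steel star wheel under the slot; origin on its axle, 27 mm under the slot's centre; axle along y. 10 straight teeth 36 degrees apart, 3 mm thick, 8 mm wide (y), tips at 20 mm radius (7 mm below the cover's top face); hub radius 12.5 mm, so keep the blade tip less than 14 mm below the cover's top face. One tooth lies along the wheel's own z axis.
- pad: Round brass pad (12 mm dia., 4 mm thick) on the end of the wheel's screw, facing the cell; origin on the centre of its face towards the cell; moves along the holder's -y when the wheel is advanced. At the start the pad, cell and the trough's end stop have 3 to 9 mm of slack between them, different every time.
- dry_cell: Loose dry cell, 14 mm dia., 48 mm long, lying along y in the holder's open trough between the pad and the grey end stop; origin on the underside at mid-length, 34 mm below the cover's top. The pad pushes it against the stop.
- dye_bottle: Bystander: small brown dropper bottle, 27 mm dia., 88 mm tall, upright on the bench; origin under its base.
- dish: Bystander: six-sided grey weighing dish, 87 x 99 x 24 mm; origin under its base.
- white_cap: Bystander: white bottle cap, 38 mm dia., 15 mm high; origin under its base.
- wheel_top (a point): Fixed point at the top of the star wheel, 7 mm below the slot's centre; holder's axes. Pushing the upper teeth to +x advances the pad (3.1 mm a tooth), to -x retracts it. No ratchet, but the wheel is stiff and stays where left: 5 to 7 N at a tooth turns it freely; once the cell is clamped each further mm adds 1 to 3 N; 10 to 13 N is firm. 2 to 5 strokes of about 15 mm are needed.

How it is judged:
On the way, in this order (a step that is already met when the one before it is completed fails the run):
1. the adjuster is lifted out of its stand (z of adjuster_tip in the frame of stand_hole0 above 0.004 m), for 0.1 s.
2. the blade is through the slot and bears on the star wheel (z of adjuster_tip in the frame of slot below -0.007 m and horizontal distance between adjuster_tip and slot below 0.02 m and contact force between adjuster and star_wheel above 2 N), for 0.1 s.
3. the pad bears on the cell with more than 6 N (contact force between pad and dry_cell above 6 N), for 0.2 s.
At the end, for the whole second after the job is handed in: The pad bears on the cell with more than 6 N, the cell at rest; the adjuster stands at rest and upright (within 0.1 rad) in its stand, its blade at least 30 mm down the hole (contact force between pad and dry_cell above 6 N and linear speed of dry_cell below 0.01 m/s and horizontal distance between adjuster_tip and stand_hole0 below 0.006 m and z of adjuster_tip in the frame of stand_hole0 below -0.03 m and angle between adjuster's own z axis and vertical below 0.1 rad and linear speed of adjuster below 0.02 m/s); the robot touches nothing.
It fails at once if the cell is crushed: the pad presses on it with more than 45 N (contact force between pad and dry_cell above 45 N).
It fails at once if the star wheel is forced: the adjuster presses on it with more than 30 N (contact force between adjuster and star_wheel above 30 N).
It fails at once if the pad is touched by the robot or the adjuster instead of being moved by the wheel (contact force between any of the arm, the fingers, adjuster and pad above 0.5 N).
It fails at once if a bystander is moved more than 20 mm (distance of any of dye_bottle, dish, white_cap from where it was at the start of the episode above 0.02 m).
It also fails if it takes over 61 s, if anything falls off the work surface, if the arm or the gripper's body presses on something with over 40 N, if the wrist force passes 120 N, or if a joint passes its speed limit or range.

## Working session

There is one attempt and no reset: what is moved stays moved. The work goes in short steps, Python scripts to look and compute and a tool call to move; the robot and the scene stay as the last step left them, time stands still between calls to the robot, and variables do not carry over. Pictures are saved under pics/ and viewed, and the job is handed in when it is done.

Besides the shell and the picture viewer there is one more tool, called after ">>>" as name([rows], argument=value, ...), one row to a line, values as JSON. servo_tool: Moves the arm, as the interface text tells. Its arguments: {"type":"object","properties":{"rows":{"type":"array"},"grip":{"type":"number"},"squeeze":{"type":"number"}},"required":["rows"]}

```bash
mkdir -p pics; ls
python3 - <<'E'
from workcell import bot
import cv2,numpy as np,pickle
print(bot.observe(), bot.grip_point_offset)
for n in ["scene","top","wrist"]:
    f=bot.grab_frame(n); cv2.imwrite(f"pics/{n}0.png",f["image"][:,:,::-1]); pickle.dump(f,open(f"pics/{n}0.pkl","wb"))
    print(n,{k:np.round(v,4).tolist() for k,v in f.items() if k!="image"})
E
```

```text
pics
{'clock': 0.0, 'qpos': array([ 1.07080349,  0.52202459, -0.03635582,  1.60000839,  0.02120313,
        1.02106137, -0.11281542]), 'qd': array([ 0.00105642, -0.00136791, -0.00045163,  0.00201567,  0.0009227 ,
        0.00089416, -0.00141466]), 'joint_efforts': array([-1.81615378e-03, -9.27106762e+01,  1.97872102e+00, -3.69939387e+01,
        1.77961669e-02,  8.08605255e-03,  4.48377889e-06]), 'position': array([ 0.26025439, -0.5678356 ,  0.19971869]), 'tool_rot': array([-3.14047799e+00,  6.69737045e-05,  4.29793771e-01]), 'force': array([0.43144825, 0.55711543, 1.04829706]), 'moment': array([ 0.01010755,  0.00197648, -0.04677906]), 'grip_width': 0.08557304746832171} 0.0187
scene {'K': [[453.9991, 0.0, 315.568], [0.0, 453.9991, 203.6738], [0.0, 0.0, 1.0]], 'R': [[-0.7793, -0.6266, 0.0111], [-0.4927, 0.6015, -0.6288], [0.3873, -0.4955, -0.7775]], 't': [0.4209, 0.2902, 0.7713]}
top {'K': [[430.9268, 0.0, 318.5432], [0.0, 430.9268, 199.0316], [0.0, 0.0, 1.0]], 'R': [[0.0154, -0.9999, -0.0012], [-0.9845, -0.0149, -0.1747], [0.1746, 0.0038, -0.9846]], 't': [0.0419, 0.5574, 0.9526]}
wrist {'K': [[334.382, 0.0, 319.4487], [0.0, 334.382, 197.4224], [0.0, 0.0, 1.0]], 'mount': [[-0.0012, -0.9482, -0.3177, 0.0818], [1.0, -0.0012, -0.0001, 0.0004], [-0.0003, -0.3177, 0.9482, -0.1743], [0.0, 0.0, 0.0, 1.0]]}
```

View pics/scene0.png

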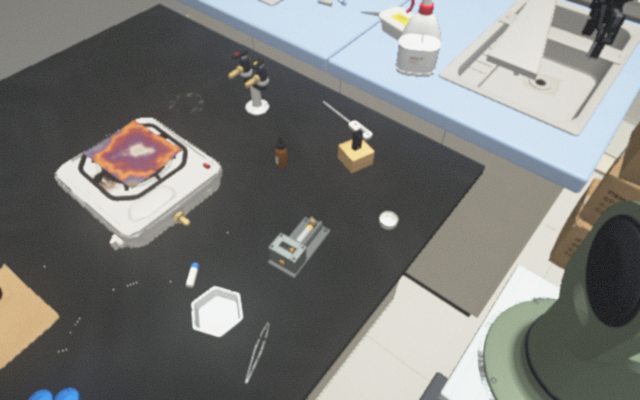

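View pics/top0.png

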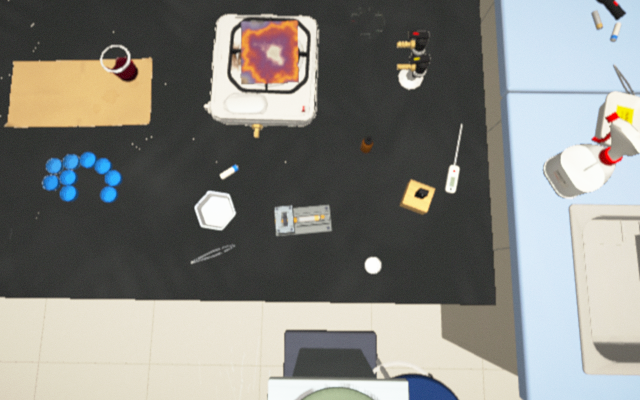

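```bash
cat > h.py <<'E'
import cv2,numpy as np,pickle
from scipy.spatial.transform import Rotation as Ro
def cam(f,pose=None):
    if "R" in f: R,t=np.array(f["R"]),np.array(f["t"]); return R,t
    p,e=pose; T=np.eye(4); T[:3,:3]=Ro.from_euler('xyz',e).as_matrix(); T[:3,3]=p
    M=np.linalg.inv(T@np.array(f["mount"])); return M[:3,:3],M[:3,3]
def ray(f,uv,z,pose=None):
    R,t=cam(f,pose); d=R.T@np.linalg.inv(f["K"])@np.array([uv[0],uv[1],1.]); c=-R.T@t
    return c+d*(z-c[2])/d[2]
def proj(f,X,pose=None):
    R,t=cam(f,pose); q=np.array(f["K"])@(R@np.array(X)+t); return q[:2]/q[2]
E
python3 - <<'E'
from h import *
f=pickle.load(open("pics/top0.pkl","rb"));g=pickle.load(open("pics/scene0.pkl","rb"))
a=f["image"][165:285,260:460,::-1];cv2.imwrite("pics/t1.png",cv2.resize(a,None,fx=4,fy=4,interpolation=cv2.INTER_CUBIC))
a=g["image"][90:290,250:410,::-1];cv2.imwrite("pics/s1.png",cv2.resize(a,None,fx=3,fy=3,interpolation=cv2.INTER_CUBIC))
print(ray(f,(285,219),.054),ray(f,(424,191),.09),ray(f,(417,196),.04), ray(f,(367,143),.08),ray(f,(372,265),.015),ray(f,(215,210),.02))
E
```

```text
[0.50811751 0.1266224  0.054     ] [ 0.57121504 -0.18510203  0.09      ] [ 0.56901785 -0.18059889  0.04      ] [ 0.68400077 -0.05934282  0.08      ] [ 0.40780603 -0.07698035  0.015     ] [0.53155471 0.29681513 0.02      ]
```

View pics/t1.png

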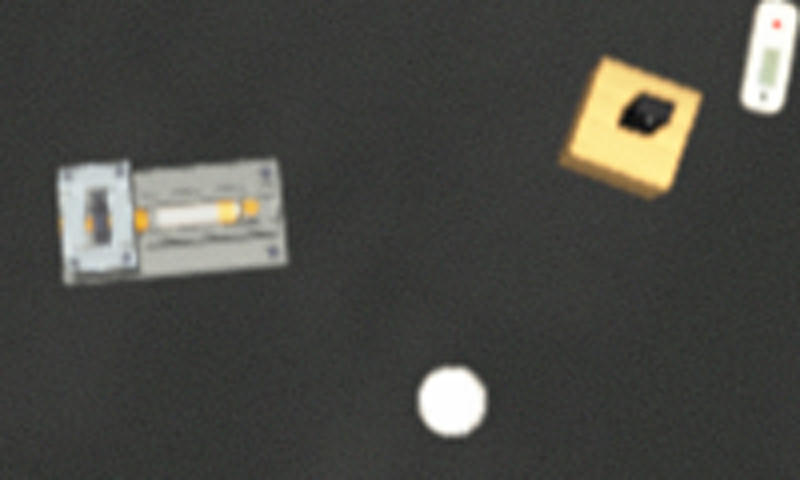

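View pics/s1.png

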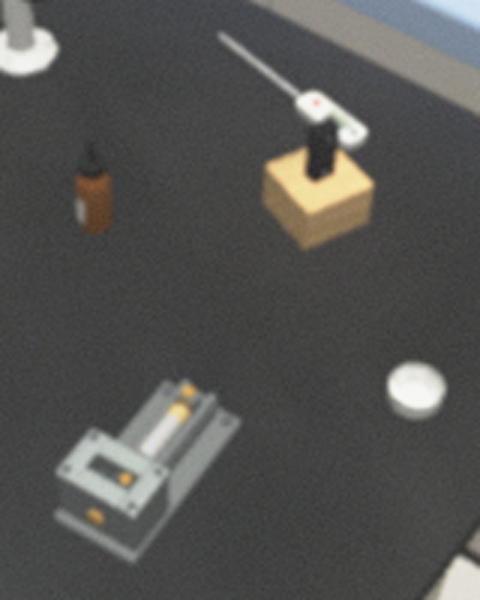

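>>> servo_tool([
  [[4.4,-2.2,0,0,0,0],[4.4,-2.2,0,0,0,0],[4.4,-2.2,0,0,0,0],[4.4,-2.2,0,0,0,0],[4.4,-2.2,0,0,0,0]],
])

```text
clock: 0.78
position: [0.4153, -0.3752, 0.2002]
tool_rot: [-3.142, 0.0, 0.43]
force: [0.0, -0.7, 0.8]
grip_width: 0.0854
```

>>> servo_tool([
  [[4.4,-2.2,0,0,0,0],[4.4,-2.2,0,0,0,0],[4.4,-2.2,0,0,0,0],[4.4,-2.2,0,0,0,0],[4.4,-2.2,0,0,0,0]],
])

```text
clock: 1.4
position: [0.5695, -0.1835, 0.2002]
tool_rot: [-3.142, 0.0, 0.43]
force: [0.9, -0.5, 0.3]
grip_width: 0.0857
```

>>> servo_tool([
  [[0,0,0,0,0,-9],[0,0,0,0,0,-9],[0,0,0,0,0,-9],[0,0,0,0,0,-9],[0,0,0,0,0,-9]],
])

```text
clock: 2.02
position: [0.5686, -0.1848, 0.2001]
tool_rot: [-3.141, 0.0, 1.22]
force: [0.2, -0.1, 0.7]
grip_width: 0.0854
```

```bash
cat >> h.py <<'E'
def snap(name,tag,crop=None,fx=1):
    from workcell import bot
    s=bot.observe(); pose=(s["position"],s["tool_rot"]); f=bot.grab_frame(name)
    pickle.dump((f,pose),open(f"pics/{tag}.pkl","wb"))
    a=f["image"][:,:,::-1]
    if crop: a=a[crop[1]:crop[3],crop[0]:crop[2]]
    if fx!=1: a=cv2.resize(a,None,fx=fx,fy=fx,interpolation=cv2.INTER_CUBIC)
    cv2.imwrite(f"pics/{tag}.png",a); print(s["clock"],np.round(s["position"],4),np.round(s["tool_rot"],4),np.round(s["force"],1),round(s["grip_width"],4),np.round(s["qpos"],2))
    return f,pose
def delta(pos,yaw,s):
    "tool-frame cm to go, and rotvec deg, to TCP pos pointing down with yaw"
    R=Ro.from_euler('xyz',s["tool_rot"]); G=Ro.from_euler('xyz',[np.pi,0,yaw])
    print("go cm",np.round(R.inv().apply(np.array(pos)-s["position"])*100,2),"turn deg",np.round((R.inv()*G).as_rotvec(degrees=True),2))
E
python3 -c "
from h import *
snap('wrist','w1')"
```

```text
2.025 [ 0.5686 -0.1848  0.2001] [-3.1412  0.      1.2204] [ 0.2 -0.1  0.7] 0.0854 [ 0.44  0.49 -0.33  1.66  0.18  1.02 -0.29]
```

View pics/w1.png

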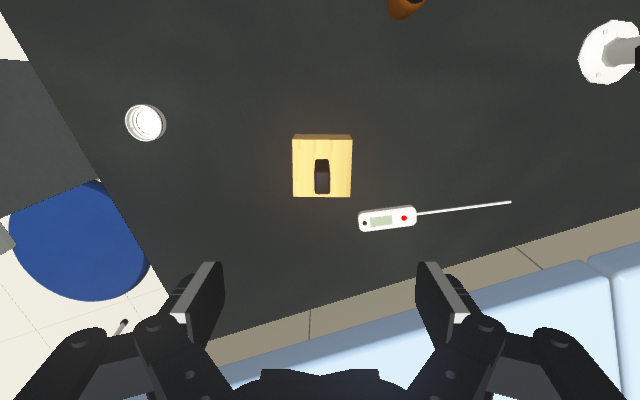

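```bash
cat > m.py <<'E'
from h import *
f,pose=pickle.load(open("pics/w1.pkl","rb"))
im=f["image"]; hsv=cv2.cvtColor(im,cv2.COLOR_RGB2HSV)
m=cv2.inRange(hsv,(10,60,190),(35,255,255)); m[:100]=0;m[230:]=0;m[:,:250]=0;m[:,400:]=0
c=max(cv2.findContours(m,0,2)[0],key=cv2.contourArea); hull=cv2.convexHull(c)
P=np.array([ray(f,p[0],.04,pose)[:2] for p in hull]); r=cv2.minAreaRect((P*1000).astype(np.float32)); print("wood top",r)
q=cv2.minAreaRect(c);print(q, cv2.boxPoints(q))
cv2.imwrite("pics/w1c.png",cv2.resize(im[110:220,260:380,::-1],None,fx=5,fy=5,interpolation=cv2.INTER_CUBIC))
# dark handle in block
d=cv2.inRange(hsv,(0,0,0),(180,255,60)); d2=np.zeros_like(d); cv2.fillConvexPoly(d2,hull,255); d&=d2
c=max(cv2.findContours(d,0,2)[0],key=cv2.contourArea); print("handle",cv2.minAreaRect(c),cv2.boundingRect(c))
E
python3 m.py
```

```text
wood top ((571.0978393554688, -184.78082275390625), (59.80848693847656, 60.117305755615234), 69.8690185546875)
((321.4999694824219, 167.49998474121094), (58.99999237060547, 56.99999237060547), -0.0) [[291.99997 195.99998]
 [291.99997 138.99998]
 [350.99997 138.99998]
 [350.99997 195.99998]]
handle ((321.5, 164.5), (11.0, 13.0), 90.0) (315, 159, 14, 12)
```

View pics/w1c.png

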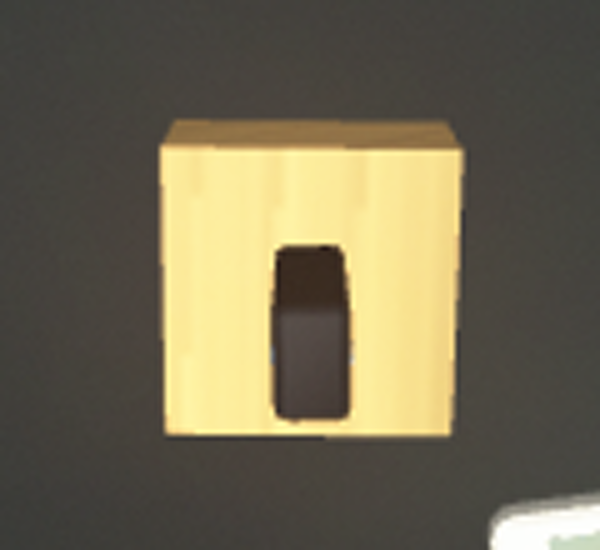

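Run:
```python
from h import *
f,pose=pickle.load(open("pics/w1.pkl","rb"))
print("handle top",ray(f,(322.6,182.8),.092,pose))
for z,uv in [(.092,(276/5+260,310/5+110)),(.092,(350/5+260,418/5+110)),(.04,(276/5+260,246/5+110)),(.04,(343/5+260,246/5+110))]: print(ray(f,uv,z,pose))
C=[ray(f,(260+a/5,110+b/5),.04,pose)[:2] for a,b in [(162,147),(462,150),(452,433),(166,433)]]
print(np.mean(C,0)); 
for i in range(4): d=C[(i+1)%4]-C[i]; print(np.degrees(np.arctan2(d[1],d[0])),np.linalg.norm(d))
from workcell import bot
s=bot.observe()
delta((.571,-.1848,.0473+.0),1.2217,s)
```

```text
handle top [ 0.57157491 -0.18551045  0.092     ]
[ 0.5688712  -0.17413573  0.092     ]
[ 0.57433685 -0.1971301   0.092     ]
[ 0.56832846 -0.17369021  0.04      ]
[ 0.58110646 -0.17837536  0.04      ]
[ 0.57143367 -0.18563085]
-20.709460363946572 0.059818156481907206
-110.38051122863644 0.05947364135332251
159.86911261391796 0.06027168089312888
69.1865926517049 0.06008137334604132
go cm [ 0.1   0.23 15.28] turn deg [-0.02  0.01  0.38]
```

>>> servo_tool([
  [[0,0.28,3,0,0,0],[0,0,4,0,0,0],[0,0,4,0,0,0],[0,0,3,0,0,0],[0,0,1.1,0,0,0]],
])

```text
clock: 2.7
position: [0.5704, -0.1856, 0.0477]
tool_rot: [-3.139, 0.0, 1.213]
force: [0.3, 0.0, 0.7]
grip_width: 0.0856
```

```bash
python3 -c "
from h import *
snap('wrist','w2')"
```

```text
2.7 [ 0.5704 -0.1856  0.0477] [-3.1391e+00  3.0000e-04  1.2132e+00] [0.3 0.  0.7] 0.0856 [ 0.41  0.69 -0.28  1.77  0.27  0.72 -0.37]
```

View pics/w2.png

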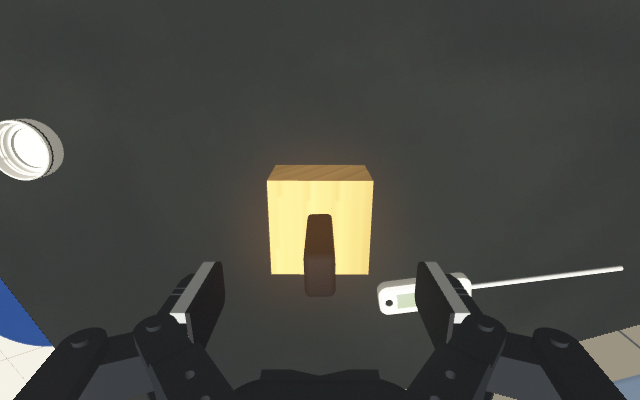

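>>> servo_tool([
  [[0,0.05,0,0,0,0],[0,0,0,0,0,0],[0,0,0,0,0,0],[0,0,0,0,0,0],[0,0,0,0,0,0]],
], grip=-1, squeeze=90)

```text
clock: 3.38
position: [0.572, -0.1861, 0.05]
tool_rot: [3.141, 0.0, 1.215]
force: [-1.9, 0.6, 8.4]
grip_width: 0.0114
```

>>> servo_tool([
  [[0,0,0,0,0,0],[0,0,0,0,0,0],[0,0,0,0,0,0]],
])

```text
clock: 3.75
position: [0.572, -0.1861, 0.05]
tool_rot: [3.141, 0.0, 1.215]
force: [-2.1, 0.5, 9.1]
grip_width: 0.0112
```

```bash
python3 -c "
from h import *
snap('wrist','w3')"
```

```text
3.75 [ 0.572  -0.1861  0.05  ] [3.141e+00 1.000e-04 1.215e+00] [-2.1  0.5  9.1] 0.0112 [ 0.41  0.69 -0.28  1.77  0.27  0.72 -0.37]
```

View pics/w3.png

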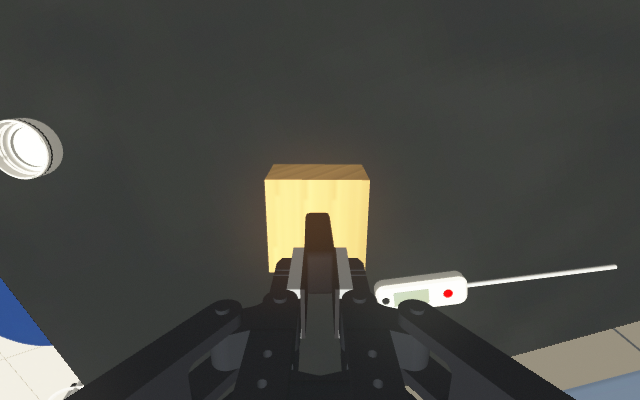

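>>> servo_tool([
  [[0,0,-1,0,0,0],[0,0,-2,0,0,0],[0,0,-2.5,0,0,0],[0,0,-2.5,0,0,0],[0,0,-2,0,0,0]],
])

```text
clock: 4.42
position: [0.572, -0.186, 0.151]
tool_rot: [3.141, -0.0, 1.215]
force: [-0.4, -0.4, -1.4]
grip_width: 0.011
```

>>> servo_tool([
  [[4,-2.5,0,0,0,0],[4.7,-2.9,0,0,0,0],[4.7,-2.9,0,0,0,0],[4.7,-2.9,0,0,0,0],[4.7,-2.9,0,0,0,0]],
])

```text
clock: 5.05
position: [0.5186, 0.0785, 0.15]
tool_rot: [3.141, -0.0, 1.215]
force: [1.3, 0.5, 0.0]
grip_width: 0.011
```

>>> servo_tool([
  [[4.3,-2.8,0,0,0,-6],[0,0,0,0,0,-8],[0,0,0,0,0,-8],[0,0,0,0,0,0]],
])

```text
clock: 5.55
position: [0.5078, 0.1268, 0.1497]
tool_rot: [3.141, -0.0, 1.598]
force: [-0.2, -0.6, -0.3]
grip_width: 0.011
```

```bash
python3 -c "
from h import *
snap('wrist','w4')"
```

```text
5.55 [0.5078 0.1268 0.1497] [ 3.1413e+00 -2.0000e-04  1.5984e+00] [-0.2 -0.6 -0.3] 0.011 [-0.    0.46 -0.47  1.9   0.27  0.85 -0.59]
```

View pics/w4.png

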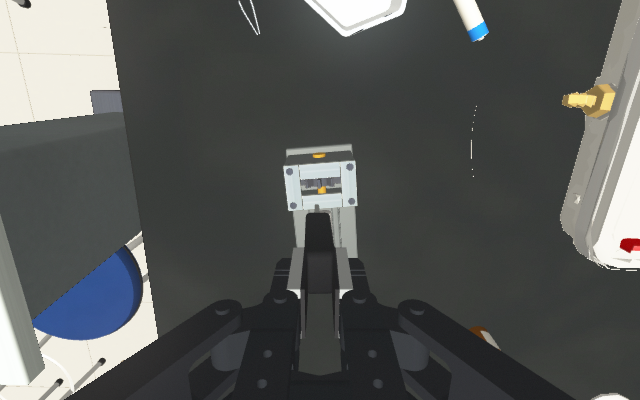

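Run:
```python
from h import *
f,pose=pickle.load(open("pics/w4.pkl","rb"))
im=f["image"]
cv2.imwrite("pics/w4c.png",cv2.resize(im[140:220,270:370,::-1],None,fx=7,fy=7,interpolation=cv2.INTER_CUBIC))
```

```text
(no output)
```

View pics/w4c.png

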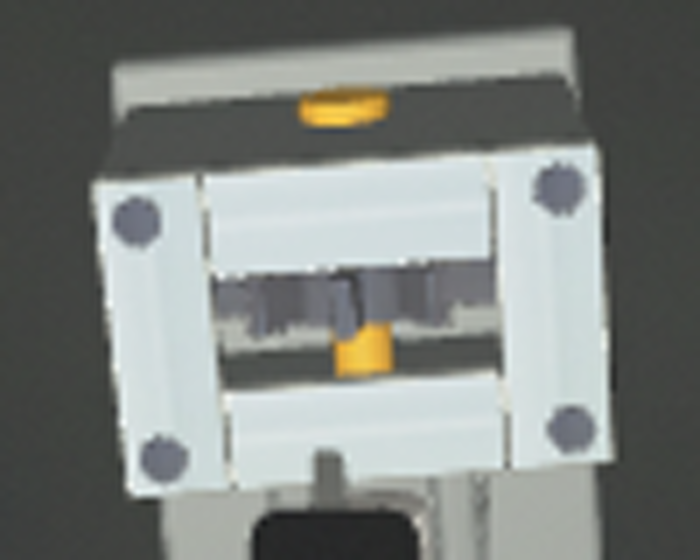

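Run:
```python
from h import *
f,pose=pickle.load(open("pics/w4.pkl","rb"))
Z=lambda a,b,z:ray(f,(270+a/7,140+b/7),z,pose)
C=np.array([Z(*p,.054)[:2] for p in [(92,182),(598,147),(613,461),(130,496)]])
print("cover",C.mean(0))
for i in range(4): d=C[(i+1)%4]-C[i]; print(np.degrees(np.arctan2(d[1],d[0])),np.linalg.norm(d))
S=np.array([Z(*p,.054)[:2] for p in [(212,277),(495,259),(503,373),(222,388)]])
print("slot",S.mean(0))
for i in range(4): d=S[(i+1)%4]-S[i]; print(np.degrees(np.arctan2(d[1],d[0])),np.linalg.norm(d))
print("tip",Z(328,452,.107), "tip w",Z(316,455,.107),Z(341,455,.107))
d=C[1]-C[0]+C[2]-C[3]; d/=np.linalg.norm(d); print(np.degrees(np.arctan2(d[1],d[0])))
c=C.mean(0)
for p in [(345,315),(358,290),(265,310),(430,310)]: print("tooth",(Z(*p,.047)[:2]-c)@d*1000)
```

```text
cover [0.50945742 0.1275112 ]
5.550290806542761 0.05968368834412951
-83.85115051726416 0.03932364359524039
-174.0638663825399 0.05957036700624442
96.30818451507069 0.03972613062157769
slot [0.50944949 0.12755134]
5.2812155417570885 0.03385156091127987
-83.45367404818838 0.014327649153355704
-175.2711924392365 0.0341292844409166
95.44577856509532 0.013995167486873445
tip [0.50619308 0.130209   0.107     ] tip w [0.50501874 0.12986386 0.107     ] [0.50748094 0.12992906 0.107     ]
5.743028887465162
tooth -1.6152075491254465
tooth 0.2138528186393379
tooth -11.395960439997351
tooth 8.874489166142407
```

>>> servo_tool([
  [[0,0,0,0,0,-4.2],[0,-0.36,2.5,0,0,0],[0,0,2.0,0,0,0],[0,0,0,0,0,0]],
])

```text
clock: 6.1
position: [0.5036, 0.1263, 0.1036]
tool_rot: [-3.14, 0.0, 1.67]
force: [-0.1, 0.4, -0.8]
grip_width: 0.0114
```

```bash
python3 -c "
from h import *
f,p=snap('wrist','w5',(250,150,390,260),5)
snap('scene','s5',(240,190,360,290),6)"
```

```text
6.1 [0.5036 0.1263 0.1036] [-3.1397e+00  4.0000e-04  1.6697e+00] [-0.1  0.4 -0.8] 0.0114 [-0.01  0.52 -0.46  1.95  0.33  0.75 -0.57]
6.15 [0.5041 0.1265 0.1045] [-3.1410e+00  1.0000e-04  1.6704e+00] [ 0.9  0.8 -0.1] 0.0112 [-0.01  0.52 -0.46  1.94  0.33  0.75 -0.57]
```

View pics/w5.png

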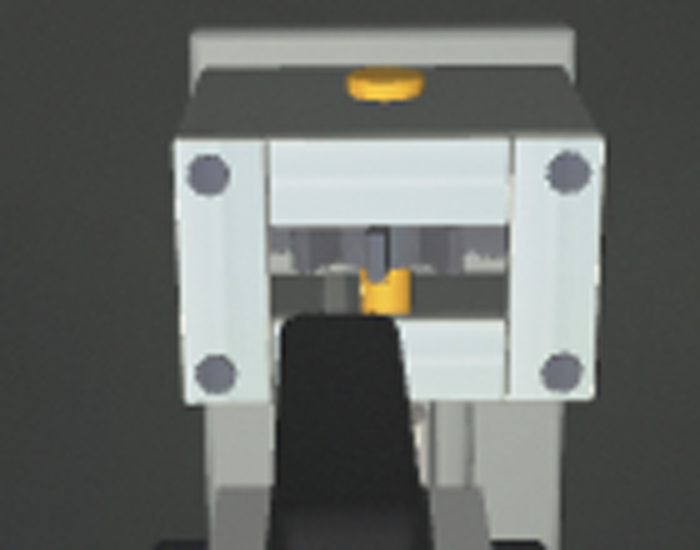

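View pics/s5.png

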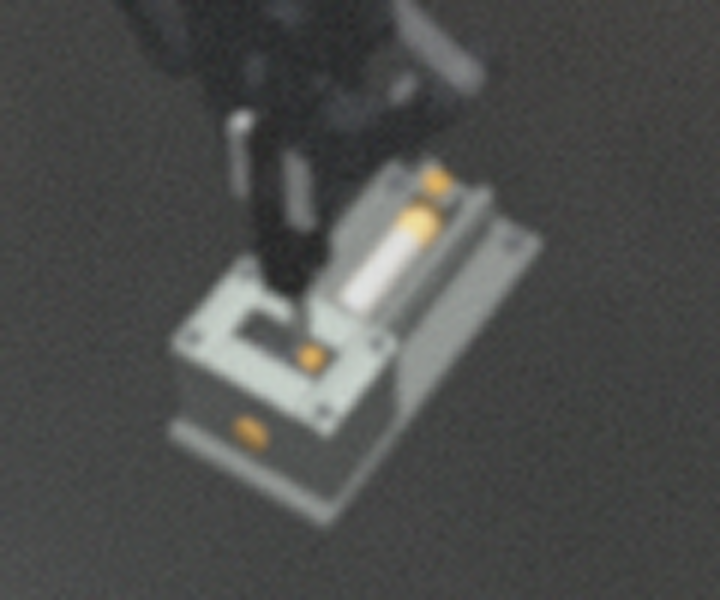

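Run:
```python
from h import *
f,pose=pickle.load(open("pics/w5.pkl","rb"))
Z=lambda a,b,z:ray(f,(250+a/5,150+b/5),z,pose)
C=np.array([Z(*p,.054)[:2] for p in [(175,137),(605,137),(592,400),(185,403)]]); c=C.mean(0);print(c)
d=C[1]-C[0]+C[2]-C[3]; d/=np.linalg.norm(d); n=np.array([-d[1],d[0]]);print(np.degrees(np.arctan2(d[1],d[0])))
S=np.array([Z(*p,.054)[:2] for p in [(270,227),(507,226),(505,320),(273,320)]]);print("slot",S.mean(0),np.linalg.norm(S[1]-S[0]),np.linalg.norm(S[2]-S[1]))
L=lambda p:(np.array([(p[:2]-c)@d,(p[:2]-c)@n])*1000).round(2)
for z in (.058,.06,.062): print("tip front",L(Z(341,277,z)))
for p in [(365,228),(388,228),(367,275),(386,275),(295,232),(318,232),(432,232),(455,232)]: print("tooth",p,L(Z(*p,.047)))
print("TCP",L(pose[0]))
```

```text
[0.50949799 0.12775128]
5.881444036427934
slot [0.50945531 0.12760873] 0.0333942832530855 0.014203498181649664
tip front [-6.82  0.84]
tip front [-6.8   1.56]
tip front [-6.78  2.29]
tooth (365, 228) [-3.37  4.41]
tooth (388, 228) [-0.03  4.4 ]
tooth (367, 275) [-3.09 -2.85]
tooth (386, 275) [-0.3  -2.86]
tooth (295, 232) [-13.56   3.84]
tooth (318, 232) [-10.21   3.83]
tooth (432, 232) [6.37 3.76]
tooth (455, 232) [9.72 3.75]
TCP [-6.07 -0.88]
```

>>> servo_tool([
  [[0.15,-0.05,0.3,0,0,0],[0,0,0.5,0,0,0],[0,0,0.5,0,0,0],[0,0,0.45,0,0,0]],
])

```text
clock: 6.7
position: [0.5035, 0.1279, 0.0864]
tool_rot: [-3.141, 0.0, 1.672]
force: [0.3, 0.8, 0.4]
grip_width: 0.0109
```

```bash
python3 -c "
from h import *
f,p=snap('wrist','w6',(250,150,390,260),5)
snap('scene','s6',(240,190,360,290),6)"
```

```text
6.7 [0.5035 0.1279 0.0864] [-3.1414  0.      1.6723] [0.3 0.8 0.4] 0.0109 [-0.03  0.55 -0.45  1.96  0.35  0.71 -0.59]
6.75 [0.5032 0.1279 0.0859] [-3.1407e+00  1.0000e-04  1.6724e+00] [-1.6 -0.5 -1.6] 0.0113 [-0.03  0.55 -0.45  1.96  0.35  0.71 -0.59]
```

View pics/w6.png

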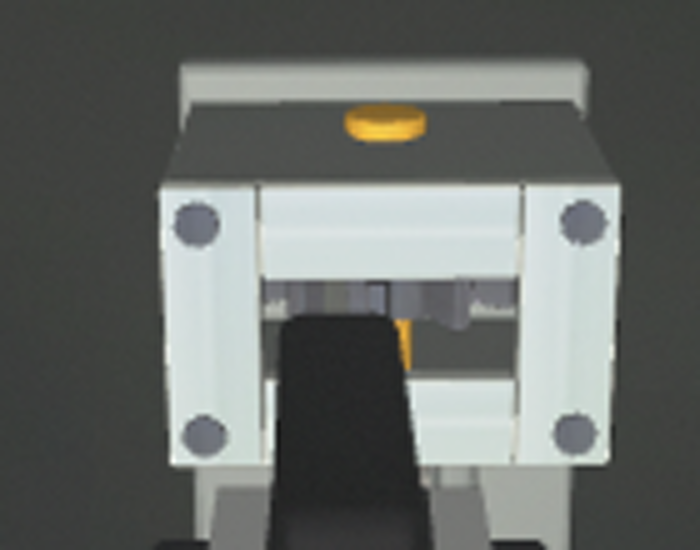

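>>> servo_tool([
  [[0,0.2,0,0,0,0],[0,0.2,0,0,0,0]],
])

```text
clock: 7.05
position: [0.5074, 0.1283, 0.0868]
tool_rot: [-3.141, 0.0, 1.672]
force: [-3.7, 0.2, 0.8]
grip_width: 0.0117
```

>>> servo_tool([
  [[0,0.2,0,0,0,0],[0,0.2,0,0,0,0]],
])

```text
clock: 7.3
position: [0.5109, 0.1286, 0.0868]
tool_rot: [-3.14, 0.0, 1.672]
force: [-6.8, 0.2, 4.8]
grip_width: 0.0113
```

>>> servo_tool([
  [[0,0.2,0,0,0,0],[0,0.2,0,0,0,0]],
])

```text
clock: 7.55
position: [0.5147, 0.129, 0.0866]
tool_rot: [-3.14, 0.0, 1.672]
force: [-7.2, -0.8, -0.1]
grip_width: 0.0114
```

>>> servo_tool([
  [[0,0.2,0,0,0,0],[0,0.15,0,0,0,0]],
])

```text
clock: 7.8
position: [0.5178, 0.1293, 0.0864]
tool_rot: [-3.139, 0.001, 1.672]
force: [-6.9, 0.3, -1.4]
grip_width: 0.0113
```

```bash
python3 -c "
from h import *
f,p=snap('wrist','w7',(250,150,390,260),5)"
```

```text
7.8 [0.5178 0.1293 0.0864] [-3.1389e+00  5.0000e-04  1.6725e+00] [-6.9  0.3 -1.4] 0.0113 [-0.03  0.57 -0.45  1.92  0.35  0.73 -0.58]
```

View pics/w7.png

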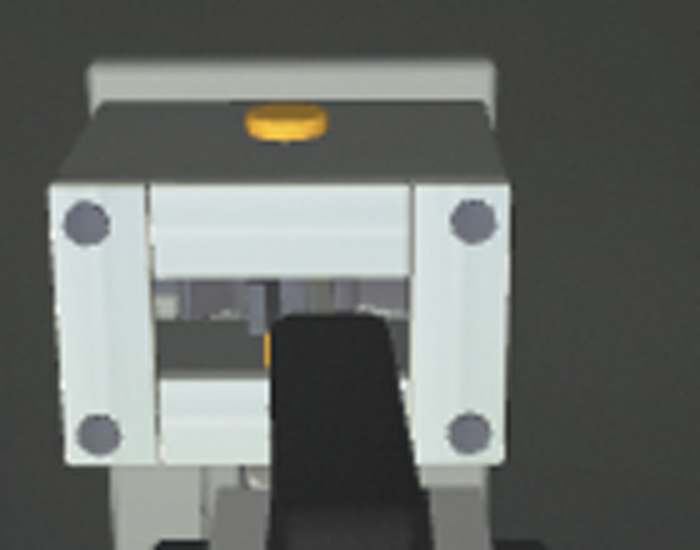

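>>> servo_tool([
  [[0,-0.12,0,0,0,0],[0,0,-1.0,0,0,0],[0,-0.7,0,0,0,0],[0,-0.66,0,0,0,0]],
])

```text
clock: 8.35
position: [0.5039, 0.128, 0.0971]
tool_rot: [3.141, -0.0, 1.672]
force: [-0.1, 0.2, -1.3]
grip_width: 0.0114
```

```bash
python3 -c "
from h import *
f,p=snap('wrist','w8',(250,150,390,260),5)"
```

```text
8.35 [0.5039 0.128  0.0971] [ 3.1409e+00 -1.0000e-04  1.6723e+00] [-0.1  0.2 -1.3] 0.0114 [-0.02  0.53 -0.46  1.95  0.34  0.73 -0.58]
```

View pics/w8.png

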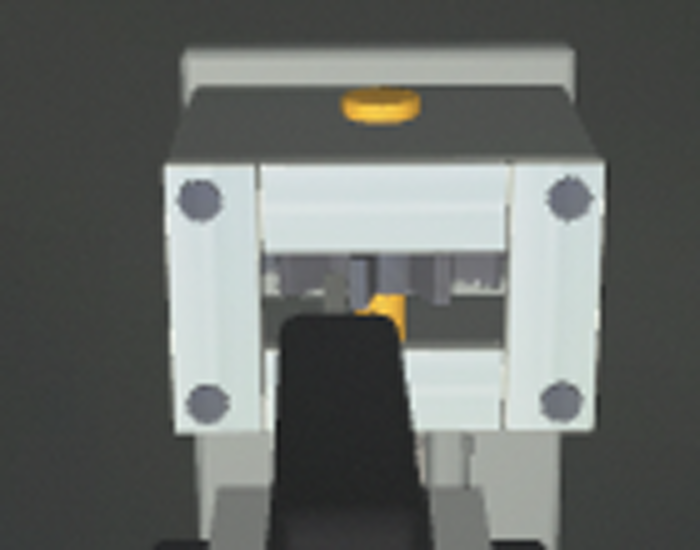

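>>> servo_tool([
  [[0,-0.15,0,0,0,0],[0,0,0.5,0,0,0],[0,0,0.5,0,0,0]],
])

```text
clock: 8.78
position: [0.5028, 0.1279, 0.0863]
tool_rot: [-3.142, -0.0, 1.672]
force: [0.4, 0.1, -0.3]
grip_width: 0.0115
```

>>> servo_tool([
  [[0,0.2,0,0,0,0],[0,0.2,0,0,0,0]],
])

```text
clock: 9.02
position: [0.5061, 0.1282, 0.0864]
tool_rot: [-3.14, 0.0, 1.672]
force: [-5.3, -1.3, -2.0]
grip_width: 0.0113
```

>>> servo_tool([
  [[0,0.2,0,0,0,0],[0,0.2,0,0,0,0]],
])

```text
clock: 9.28
position: [0.5101, 0.1286, 0.0867]
tool_rot: [-3.14, 0.0, 1.672]
force: [-6.4, -1.0, 3.3]
grip_width: 0.011
```

>>> servo_tool([
  [[0,0.2,0,0,0,0],[0,0.15,0,0,0,0]],
])

```text
clock: 9.52
position: [0.5135, 0.1289, 0.0867]
tool_rot: [-3.14, 0.0, 1.672]
force: [-5.5, -1.0, 1.5]
grip_width: 0.0112
```

>>> servo_tool([
  [[0,0.15,0,0,0,0],[0,0.1,0,0,0,0]],
])

```text
clock: 9.78
position: [0.5158, 0.1292, 0.0865]
tool_rot: [-3.14, 0.0, 1.673]
force: [-7.3, 0.1, -0.7]
grip_width: 0.0115
```

>>> servo_tool([
  [[0,0.15,0,0,0,0],[0,0.1,0,0,0,0]],
])

```text
clock: 10.02
position: [0.5181, 0.1293, 0.0864]
tool_rot: [-3.139, 0.001, 1.673]
force: [-6.0, -1.0, -0.7]
grip_width: 0.0109
```

```bash
python3 -c "
from h import *
f,p=snap('wrist','w9',(250,150,390,260),5)
f,p=snap('scene','s9',(240,190,360,290),6)
f,p=snap('top','t9',(260,190,350,250),7)"
```

```text
10.025 [0.5181 0.1293 0.0864] [-3.1391e+00  5.0000e-04  1.6725e+00] [-6.  -1.  -0.7] 0.0109 [-0.03  0.57 -0.45  1.92  0.35  0.73 -0.58]
10.075 [0.5182 0.1293 0.0865] [-3.1393e+00  5.0000e-04  1.6724e+00] [-5.8 -0.9 -0.4] 0.0113 [-0.03  0.57 -0.45  1.92  0.35  0.73 -0.58]
10.125 [0.5182 0.1293 0.0865] [-3.1394e+00  5.0000e-04  1.6724e+00] [-7.4 -0.8 -0.8] 0.0112 [-0.03  0.57 -0.45  1.92  0.35  0.73 -0.58]
```

View pics/w9.png

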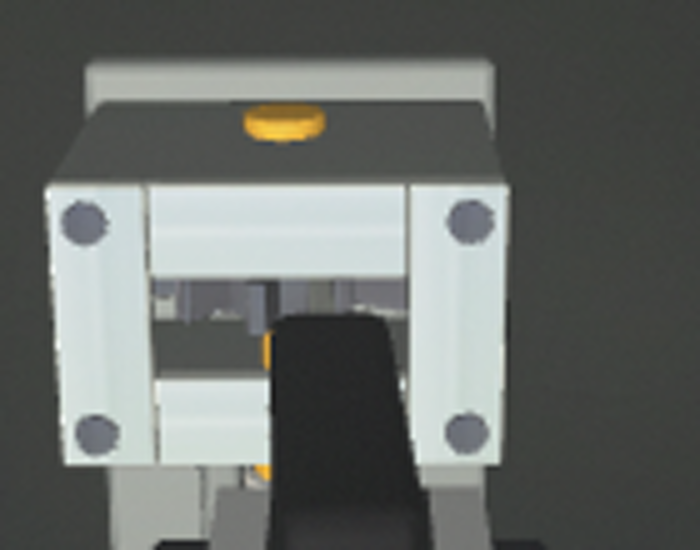

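View pics/s9.png

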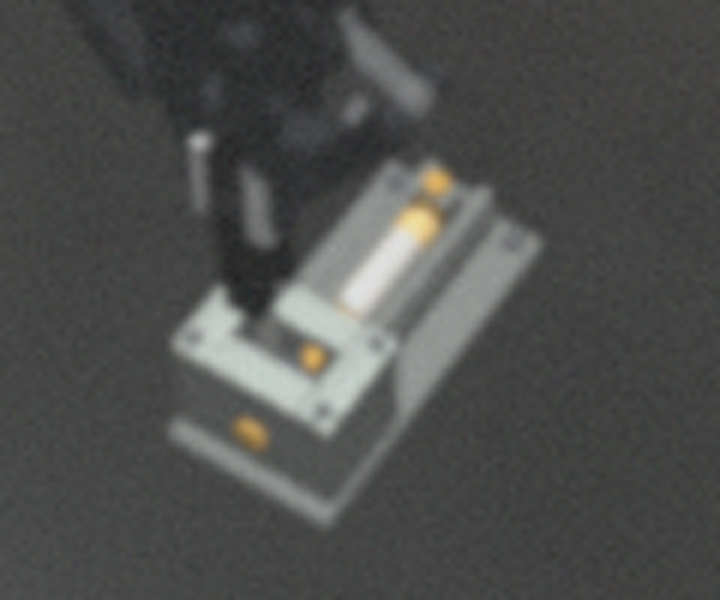

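>>> servo_tool([
  [[0,-0.12,0,0,0,0],[0,0,-1.0,0,0,0],[0,-0.7,0,0,0,0],[0,-0.72,0,0,0,0],[0,0,0,0,0,0]],
])

```text
clock: 10.8
position: [0.5033, 0.1279, 0.0969]
tool_rot: [-3.142, 0.0, 1.673]
force: [0.3, 0.2, -0.9]
grip_width: 0.0111
```

>>> servo_tool([
  [[0,0,0.5,0,0,0],[0,0,0.5,0,0,0],[0,0.2,0,0,0,0]],
])

```text
clock: 11.18
position: [0.5054, 0.1281, 0.0862]
tool_rot: [-3.14, 0.0, 1.673]
force: [-3.5, -0.4, -2.7]
grip_width: 0.0116
```

>>> servo_tool([
  [[0,0.2,0,0,0,0],[0,0.1,0,0,0,0]],
])

```text
clock: 11.42
position: [0.5081, 0.1283, 0.0865]
tool_rot: [-3.14, 0.0, 1.672]
force: [-5.8, -0.4, -0.8]
grip_width: 0.0117
```

>>> servo_tool([
  [[0,0.15,0,0,0,0],[0,0.1,0,0,0,0]],
])

```text
clock: 11.68
position: [0.5106, 0.1286, 0.0866]
tool_rot: [-3.14, 0.0, 1.673]
force: [-4.8, -1.4, 1.3]
grip_width: 0.0115
```

>>> servo_tool([
  [[0,0.15,0,0,0,0],[0,0.1,0,0,0,0]],
])

```text
clock: 11.92
position: [0.513, 0.1288, 0.0866]
tool_rot: [-3.14, 0.0, 1.672]
force: [-5.0, -0.4, -0.3]
grip_width: 0.0111
```

>>> servo_tool([
  [[0,0.15,0,0,0,0],[0,0.1,0,0,0,0]],
])

```text
clock: 12.18
position: [0.5152, 0.1291, 0.0864]
tool_rot: [-3.139, 0.0, 1.673]
force: [-7.2, -0.4, -2.2]
grip_width: 0.0114
```

>>> servo_tool([
  [[0,0.15,0,0,0,0],[0,0.12,0,0,0,0]],
])

```text
clock: 12.42
position: [0.5179, 0.1293, 0.0864]
tool_rot: [-3.139, 0.001, 1.672]
force: [-6.5, -1.5, -1.2]
grip_width: 0.0113
```

Still free after three strokes; fourth stroke next, with a check picture of the tooth position.

>>> servo_tool([
  [[0,-0.12,0,0,0,0],[0,0,-1.0,0,0,0],[0,-0.7,0,0,0,0],[0,-0.72,0,0,0,0],[0,0,0,0,0,0]],
])

```text
clock: 13.05
position: [0.5031, 0.1279, 0.0969]
tool_rot: [-3.142, 0.0, 1.673]
force: [-0.1, 0.5, 0.5]
grip_width: 0.0114
```

```bash
python3 -c "
from h import *
f,p=snap('wrist','w10',(250,150,390,260),5)
f,p=snap('scene','s10',(240,190,360,290),6)"
```

```text
13.05 [0.5031 0.1279 0.0969] [-3.1416e+00  2.0000e-04  1.6726e+00] [-0.1  0.5  0.5] 0.0114 [-0.02  0.53 -0.46  1.95  0.34  0.73 -0.58]
13.1 [0.5035 0.1279 0.0969] [3.1414e+00 1.0000e-04 1.6726e+00] [ 0.1 -0.3 -0.5] 0.0115 [-0.02  0.53 -0.46  1.95  0.34  0.73 -0.58]
```

View pics/w10.png

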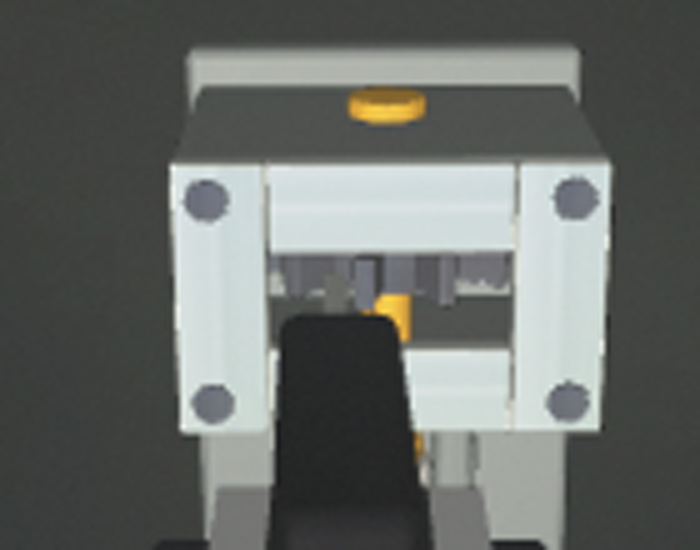

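View pics/s10.png

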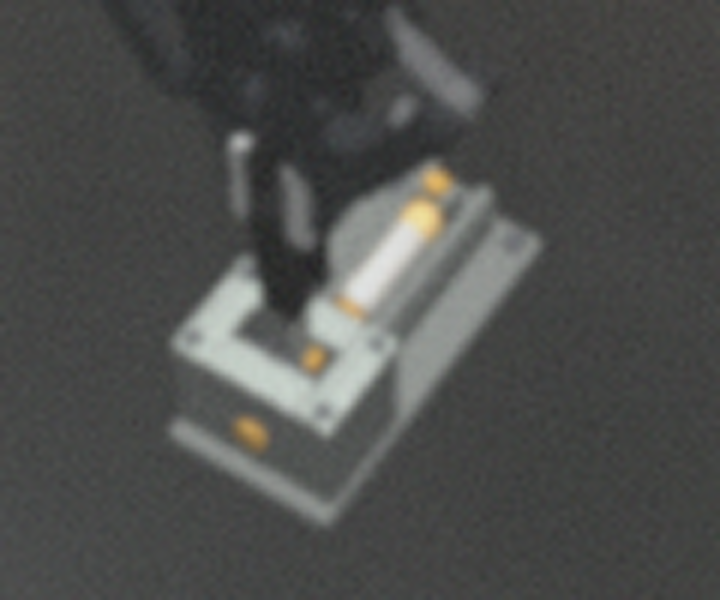

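>>> servo_tool([
  [[0,-0.05,0.4,0,0,0],[0,0,0.6,0,0,0],[0,0.2,0,0,0,0]],
])

```text
clock: 13.52
position: [0.5048, 0.1281, 0.0861]
tool_rot: [-3.14, 0.0, 1.673]
force: [-2.5, -0.3, -1.7]
grip_width: 0.0112
```

>>> servo_tool([
  [[0,0.15,0,0,0,0],[0,0.05,0,0,0,0]],
])

```text
clock: 13.78
position: [0.5065, 0.1281, 0.0865]
tool_rot: [-3.14, 0.0, 1.672]
force: [-5.5, -0.2, -3.3]
grip_width: 0.011
```

>>> servo_tool([
  [[0,0.1,0,0,0,0],[0,0.1,0,0,0,0]],
])

```text
clock: 14.02
position: [0.5082, 0.1283, 0.0865]
tool_rot: [-3.14, 0.0, 1.673]
force: [-7.5, -1.6, -0.8]
grip_width: 0.0113
```

>>> servo_tool([
  [[0,0.1,0,0,0,0],[0,0.1,0,0,0,0]],
])

```text
clock: 14.28
position: [0.5099, 0.1285, 0.0866]
tool_rot: [-3.139, 0.001, 1.673]
force: [-10.1, -0.2, 2.1]
grip_width: 0.0115
```

>>> servo_tool([
  [[0,0.05,0,0,0,0],[0,0,0,0,0,0]],
])

```text
clock: 14.52
position: [0.5102, 0.1285, 0.0866]
tool_rot: [-3.139, 0.001, 1.673]
force: [-9.5, -0.3, 1.8]
grip_width: 0.0109
```

>>> servo_tool([
  [[0,0.05,0,0,0,0],[0,0,0,0,0,0]],
])

```text
clock: 14.78
position: [0.5107, 0.1286, 0.0866]
tool_rot: [-3.139, 0.001, 1.672]
force: [-10.5, -1.0, 1.8]
grip_width: 0.0114
```

>>> servo_tool([
  [[0,0.07,0,0,0,0],[0,0,0,0,0,0]],
])

```text
clock: 15.02
position: [0.5112, 0.1286, 0.0866]
tool_rot: [-3.139, 0.001, 1.673]
force: [-11.4, -1.1, 3.3]
grip_width: 0.0111
```

```bash
python3 -c "
from h import *
f,p=snap('wrist','w11',(250,150,390,260),5)
f,p=snap('scene','s11',(240,190,360,290),6)"
```

```text
15.025 [0.5112 0.1286 0.0866] [-3.1386e+00  7.0000e-04  1.6725e+00] [-11.4  -1.1   3.3] 0.0111 [-0.03  0.56 -0.45  1.94  0.35  0.73 -0.58]
15.075 [0.5112 0.1287 0.0865] [-3.1386e+00  7.0000e-04  1.6726e+00] [-10.3  -1.4   2.2] 0.0111 [-0.03  0.56 -0.45  1.94  0.35  0.73 -0.58]
```

View pics/s11.png

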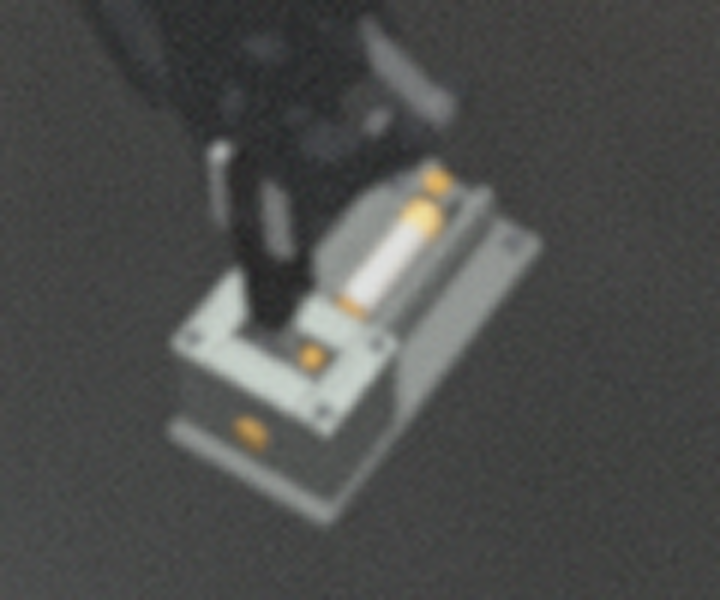

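>>> servo_tool([
  [[0,0.07,0,0,0,0],[0,0,0,0,0,0]],
])

```text
clock: 15.38
position: [0.5118, 0.1287, 0.0866]
tool_rot: [-3.138, 0.001, 1.673]
force: [-11.9, -1.0, 3.8]
grip_width: 0.0111
```

>>> servo_tool([
  [[0,0,0,0,0,0],[0,0,0,0,0,0]],
])

```text
clock: 15.62
position: [0.5118, 0.1287, 0.0866]
tool_rot: [-3.138, 0.001, 1.673]
force: [-10.9, -1.0, 4.0]
grip_width: 0.0113
```

>>> servo_tool([
  [[0,0.05,0,0,0,0],[0,0,0,0,0,0]],
])

```text
clock: 15.88
position: [0.5122, 0.1287, 0.0866]
tool_rot: [-3.138, 0.001, 1.673]
force: [-12.7, -0.7, 4.7]
grip_width: 0.0112
```

>>> servo_tool([
  [[0,-0.15,0,0,0,0],[0,-0.15,0,0,0,0],[0,0,-0.5,0,0,0]],
])

```text
clock: 16.25
position: [0.5101, 0.1285, 0.0915]
tool_rot: [-3.14, 0.0, 1.673]
force: [-0.2, 0.1, 0.3]
grip_width: 0.0111
```

>>> servo_tool([
  [[0,0,-1.0,0,0,0],[0,0,-2,0,0,0],[0,0,-3,0,0,0],[0,0,0,0,0,0]],
])

```text
clock: 16.75
position: [0.5127, 0.1292, 0.1544]
tool_rot: [3.137, -0.001, 1.672]
force: [-0.2, 0.0, -0.6]
grip_width: 0.011
```

```bash
python3 -c "
from h import *
f,p=snap('wrist','w12',(250,150,390,260),5)
delta((.572,-.1861,.151),1.215,dict(position=p[0],tool_rot=p[1]))
delta((.572,-.1861,.151),p[1][2],dict(position=p[0],tool_rot=p[1]))"
```

```text
16.75 [0.5127 0.1292 0.1544] [ 3.1368e+00 -7.0000e-04  1.6721e+00] [-0.2  0.  -0.6] 0.011 [ 0.01  0.46 -0.49  1.89  0.28  0.86 -0.52]
go cm [-31.97   2.71   0.33] turn deg [ 0.26 -0.1  26.19]
go cm [-31.97   2.71   0.33] turn deg [ 0.28 -0.04 -0.  ]
```

View pics/w12.png

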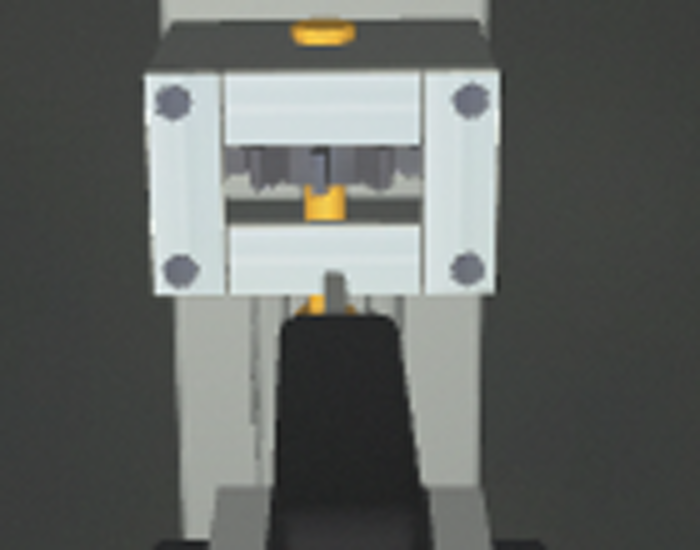

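View pics/w11.png

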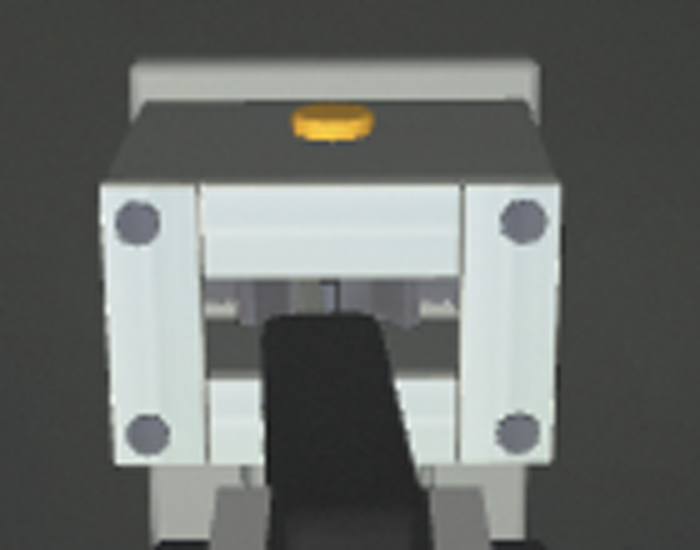

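>>> servo_tool([
  [[-4.5,0.4,0,0,0,0],[-4.5,0.4,0,0,0,0],[-4.5,0.4,0,0,0,0],[-4.5,0.4,0,0,0,0],[-4.5,0.4,0,0,0,0]],
])

```text
clock: 17.42
position: [0.5538, -0.0946, 0.1513]
tool_rot: [-3.141, -0.0, 1.672]
force: [0.8, 0.7, -0.6]
grip_width: 0.011
```

>>> servo_tool([
  [[-4.5,0.4,0,0,0,0],[-4.5,0.4,0,0,0,8.7],[0,0,0,0,0,8.7],[0,0,0,0,0,8.8],[0,0,0,0,0,0]],
])

```text
clock: 18.05
position: [0.5707, -0.1817, 0.1513]
tool_rot: [-3.141, 0.0, 1.216]
force: [0.7, 0.3, -1.4]
grip_width: 0.0111
```

```bash
python3 -c "
from h import *
f,p=snap('wrist','w13',(250,130,390,260),5)
delta((.572,-.1861,.151),1.215,dict(position=p[0],tool_rot=p[1]))"
```

```text
18.05 [ 0.5707 -0.1817  0.1513] [-3.1412e+00  3.0000e-04  1.2161e+00] [ 0.7  0.3 -1.4] 0.0111 [ 0.43  0.55 -0.31  1.71  0.2   0.92 -0.32]
go cm [-0.37  0.27  0.03] turn deg [-0.02  0.02  0.06]
```

View pics/w13.png

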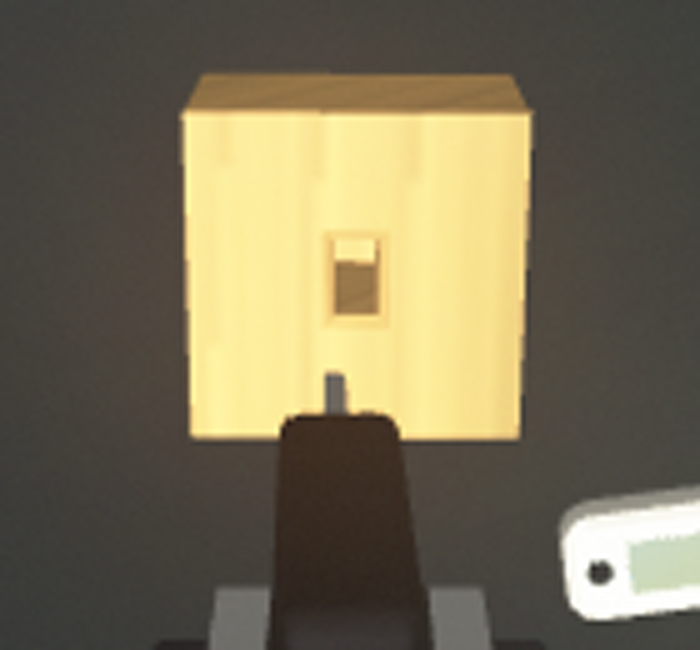

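>>> servo_tool([
  [[-0.37,0.27,1,0,0,0],[0,0,2.5,0,0,0],[0,0,2.4,0,0,0],[0,0,0,0,0,0]],
])

```text
clock: 18.6
position: [0.5709, -0.1862, 0.0908]
tool_rot: [-3.138, 0.0, 1.217]
force: [-0.2, -1.0, -0.1]
grip_width: 0.0112
```

```bash
python3 -c "
from h import *
f,p=snap('wrist','w14',(250,130,390,260),5)
delta((.572,-.1861,.05),1.215,dict(position=p[0],tool_rot=p[1]))"
```

```text
18.6 [ 0.5709 -0.1862  0.0908] [-3.1383e+00  2.0000e-04  1.2168e+00] [-0.2 -1.  -0.1] 0.0112 [ 0.42  0.63 -0.29  1.75  0.24  0.81 -0.34]
go cm [0.05 0.12 4.08] turn deg [-0.19  0.01  0.1 ]
```

View pics/w14.png

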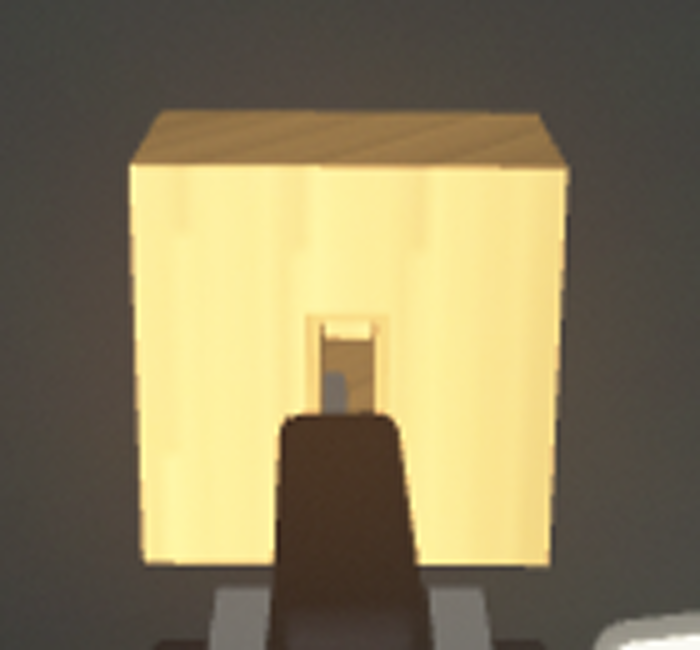

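>>> servo_tool([
  [[0.05,0.12,0,0,0,0],[0,0,0,0,0,0],[0,0,0,0,0,0]],
])

```text
clock: 19.02
position: [0.5736, -0.1862, 0.0933]
tool_rot: [3.141, -0.0, 1.215]
force: [0.4, 0.6, -0.4]
grip_width: 0.0111
```

```bash
python3 -c "
from h import *
f,p=snap('wrist','w15',(250,130,390,260),5)
delta((.572,-.1861,.05),1.215,dict(position=p[0],tool_rot=p[1]))"
```

```text
19.025 [ 0.5736 -0.1862  0.0933] [ 3.1408 -0.      1.2153] [ 0.4  0.6 -0.4] 0.0111 [ 0.42  0.63 -0.29  1.74  0.24  0.81 -0.34]
go cm [-0.04 -0.16  4.33] turn deg [ 0.04 -0.    0.02]
```

View pics/w15.png

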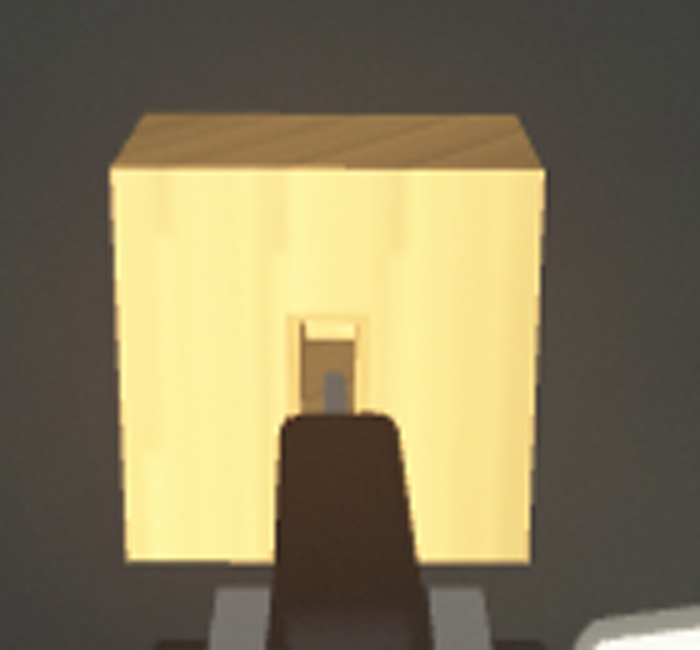

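>>> servo_tool([
  [[-0.04,-0.11,0,0,0,0],[0,0,0,0,0,0],[0,0,0.4,0,0,0],[0,0,0.6,0,0,0],[0,0,0.6,0,0,0]],
])

```text
clock: 19.7
position: [0.5721, -0.1861, 0.0762]
tool_rot: [-3.141, -0.0, 1.215]
force: [0.6, 0.2, -0.5]
grip_width: 0.0111
```

```bash
python3 -c "
from h import *
f,p=snap('wrist','w16',(250,130,390,260),5)
delta((.572,-.1861,.05),1.215,dict(position=p[0],tool_rot=p[1]))"
```

```text
19.7 [ 0.5721 -0.1861  0.0762] [-3.1412 -0.      1.2152] [ 0.6  0.2 -0.5] 0.0111 [ 0.41  0.65 -0.29  1.75  0.25  0.77 -0.35]
go cm [-0.   -0.    2.62] turn deg [-0.02 -0.    0.01]
```

View pics/w16.png

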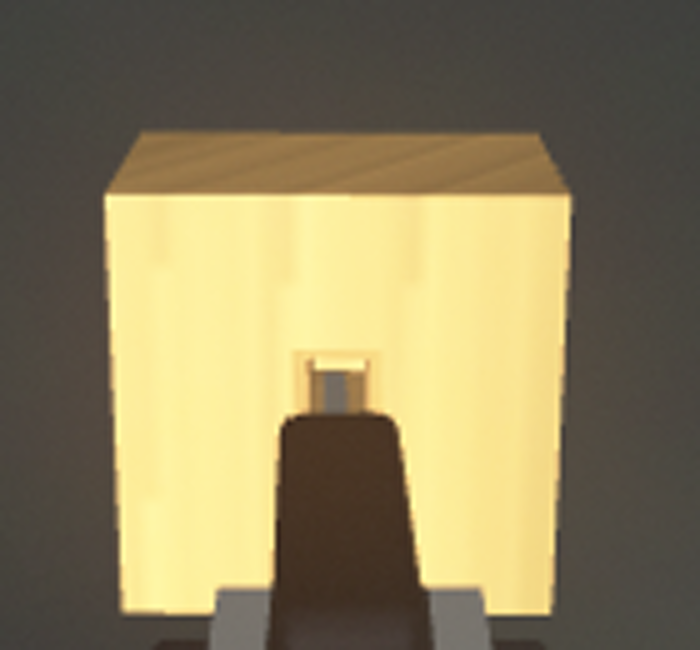

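Blade centred in the hole (335 vs. hole 310–367). Continue down.

>>> servo_tool([
  [[0,0,0.6,0,0,0],[0,0,0.7,0,0,0],[0,0,0.7,0,0,0],[0,0,0.4,0,0,0],[0,0,0,0,0,0]],
])

```text
clock: 20.38
position: [0.572, -0.1861, 0.0525]
tool_rot: [-3.141, 0.0, 1.215]
force: [0.3, 0.3, -1.6]
grip_width: 0.0113
```

>>> servo_tool([
  [[0,0,0.15,0,0,0],[0,0,0,0,0,0]],
])

```text
clock: 20.62
position: [0.5722, -0.1862, 0.0514]
tool_rot: [3.141, -0.0, 1.215]
force: [-0.4, -0.6, -0.7]
grip_width: 0.0111
```

>>> servo_tool([
  [[0,0,0.1,0,0,0],[0,0,0,0,0,0]],
])

```text
clock: 20.88
position: [0.5722, -0.1862, 0.0503]
tool_rot: [3.142, 0.0, 1.215]
force: [-0.5, 0.1, -0.6]
grip_width: 0.0114
```

>>> servo_tool([
  [[0,0,0.04,0,0,0],[0,0,0,0,0,0]],
])

```text
clock: 21.12
position: [0.5722, -0.1862, 0.0501]
tool_rot: [3.141, 0.0, 1.215]
force: [-0.6, 0.0, 3.4]
grip_width: 0.0109
```

>>> servo_tool([
  [[0,0,0,0,0,0],[0,0,0,0,0,0],[0,0,0,0,0,0],[0,0,0,0,0,0]],
], grip=1)

```text
clock: 21.62
position: [0.5721, -0.1862, 0.0499]
tool_rot: [-3.142, 0.0, 1.215]
force: [0.1, -0.4, -0.2]
grip_width: 0.082
```

>>> servo_tool([
  [[0,0,0,0,0,0],[0,0,-1,0,0,0],[0,0,-3,0,0,0],[0,0,-5,0,0,0],[0,0,-5,0,0,0]],
])

```text
clock: 22.25
position: [0.572, -0.186, 0.1921]
tool_rot: [3.141, -0.0, 1.215]
force: [0.3, 0.1, 0.8]
grip_width: 0.0853
```

```bash
python3 -c "
from h import *
f,p=snap('wrist','w17')
f,p=snap('scene','s17',(240,120,400,290),4)
f,p=snap('top','t17',(260,165,460,285),4)"
```

```text
22.25 [ 0.572  -0.186   0.1921] [ 3.1414e+00 -2.0000e-04  1.2154e+00] [0.3 0.1 0.8] 0.0853 [ 0.44  0.51 -0.32  1.66  0.19  1.   -0.3 ]
22.3 [ 0.5746 -0.1865  0.1987] [ 3.1336e+00 -8.0000e-04  1.2151e+00] [ 2.5 -0.8  7.2] 0.0851 [ 0.44  0.5  -0.33  1.66  0.18  1.01 -0.3 ]
22.35 [ 0.5746 -0.1866  0.1959] [ 3.1336e+00 -7.0000e-04  1.2150e+00] [ 0.4 -0.4 -0.2] 0.0856 [ 0.44  0.5  -0.33  1.66  0.19  1.   -0.3 ]
```

View pics/w17.png

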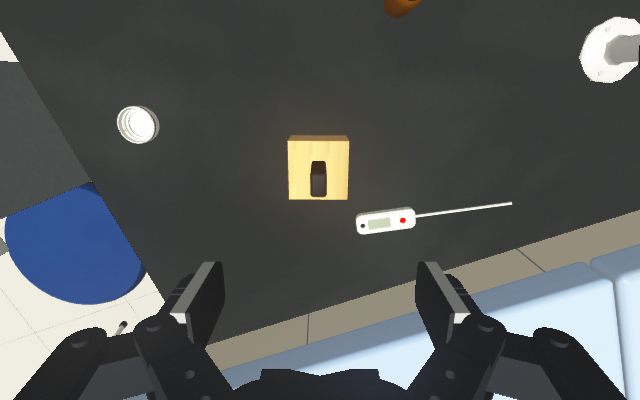

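View pics/s17.png

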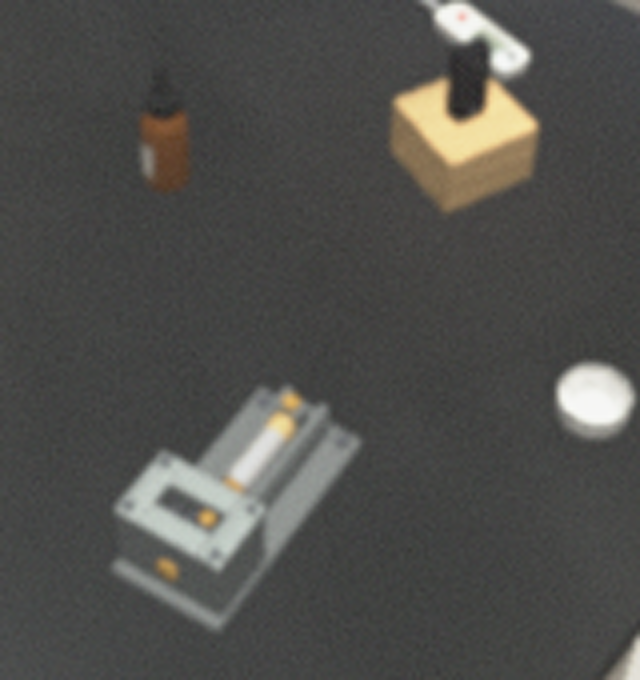

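>>> servo_tool([
  [[0,0,0,0,0,0],[0,0,0,0,0,0],[0,0,0,0,0,0]],
])

```text
clock: 22.78
position: [0.5719, -0.186, 0.1892]
tool_rot: [-3.14, 0.0, 1.215]
force: [-0.1, 0.5, 0.1]
grip_width: 0.0854
```

```bash
python3 -c "
from workcell import bot
s=bot.observe();print(s['clock'],s['force'],s['position'])
print(bot.job_done())"
```

```text
22.775 [-0.13461735  0.52760625  0.1234777 ] [ 0.57186841 -0.18602743  0.18920246]
the job is handed in; nothing more can be done
None
```

I clamped the cell and put the adjuster back in its stand, then handed the job in at 22.8 s of the 61 s allowed. No verdict was reported.

- **Clamping:** I worked the blade down through the slot and pushed the star wheel away from the robot in three full strokes, which turned freely at about 5–7 N. On the fourth stroke the push rose steadily to 12.7 N, and I stopped there, inside the 10–13 N "firm" range.
- **Return:** I set the blade back in the stand hole at the same height it was first gripped (TCP z 0.050 m), released it and backed the gripper off.
- **Last pictures:** The adjuster stands upright in its stand and the cell lies between the pad and the end stop. The bottle and cap look unmoved. The dish was outside these views and I did not re-check it, but the arm never worked near it.
- **Not measured:** I can't read the pad force directly, so firm clamping rests on the push force. The wheel's tooth positions before and after I backed the blade off agreed only to within about 1 mm, so a slight spring-back can't be ruled out.

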